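# Close a split dough mould and draw it tight with its cam lever

### The job

Put the two-part blue dough mould back together. Its loose half stands on end to drain: lay it gently, right way up, on the mould's base plate with its steel tongue towards the slot, then slide it in until it meets the spring pins. Finally swing the cam lever a quarter turn, fully to its stop, so that the halves are drawn tight together; do not drop or topple the loose half, and leave the timer, ring cutter, mug, beaker and dough plug where they are.

Things in the scene. Friction and masses are not known exactly. Their poses are not given: they have to be found in the camera images.
- mould_half: loose half of the split mould: blue block, 0.2 to 0.35 kg, filling x -30..0, y -87..87, z 0..42 mm of its own axes. Origin: middle of the bottom edge of its parting face; x points out of that face, y along its length, z up when right way up. At the start it stands on its y = -87 end on a 3 mm grey mat: y points up, z level and roughly to the robot's right, x (and the tongue) roughly away from it
- mould: base plate (screwed down, aluminium, x -95..112, y -98..98, z 0..12 mm) that carries the blue fixed half (x 0..30, y -87..87, z 12..54, same bores) and, behind it, the steel cam. Origin: underside, below the middle of the fixed half's parting face. x: the way the loose half slides, from the open front to the back; y left; z up. Closed: the loose half's axes agree, its origin at 0, 0, 12 mm
- cam (a joint): angle of the cam lever, rad: 0 = open, lever towards the mould's +y (left); grows counter-clockwise from above; 1.571 = locked at its stop, lever towards the mould's -x, over the middle of the mould. Starts at 0 to 0.2, open enough for the pin to pass; stays where it is left. At the grip it takes about 1 N idle and 3 to 8 N while drawing
- cam_grip (a point): middle of the black round upright grip at the end of the steel cam lever, 70 mm from its axis, 82 mm above the plate's underside. 20 mm thick, fixed to the lever, it reaches 16 mm above and 15 mm below this point; below it is the lever bar, 15 mm wide, 8 mm thick, passing 4 mm above the fixed half
- timer: bystander: white digital timer lying flat, 66 x 66 x 19 mm, near the front edge. Origin: centre of its underside
- beaker: bystander: glass beaker, 72 mm wide, 97 mm high, behind and to the left. Origin: centre of its underside
- mug: bystander: pinkish-brown mug, 86 mm wide (116 mm with its handle), 94 mm high, behind the mould to the right. Origin: centre of its underside
- dough_spare: bystander: chilled cookie-dough plug with chips, 37 mm wide, 39 mm high, on the left. Origin: centre of its underside
- half_end (a point): middle of the loose half's end face, uppermost at the start: x -15, y 87, z 21 mm in its axes. The block is 30 mm thick (along x). Its parting face (x 0) has two half-round bores of radius 19 mm, centred at y = -38 and 38, full height; it is flat for y -19..19 and for the last 30 mm at each end. The outer face (x -30) is flat but for the pull grip
- half_grip (a point): middle of the loose half's pull grip: x -48, y 0, z 26 mm in its axes. A blue rib 12 mm thick (y -6..6) that sticks out of the outer face from x -30 to -62, z 8..40 mm; easily pinched from above once the half lies down
- half_pin (a point): top of the upright steel pin (10 mm thick) near the end of the loose half's tongue: x 50, y 0, z 30.5 mm in its axes. The tongue is a steel bar 16 mm wide that sticks out of the parting face to x 58 with a round nose, from z 1.5 to 9.5 mm. The cam's hook catches this pin
- slot_mouth (a point): middle of the fixed half's parting face at the plate's top: x 0, y 0, z 12 mm of the mould. An open-topped slot for the tongue, 20 mm wide (y -10..10, widened to 26 at the mouth), runs from here through the fixed half
- ejector_left (a point): nose of the left spring pin: x -4, y 72, z 33 mm of the mould; its twin is at y -72. 10 mm thick, they stick 4 mm out of the fixed half and push the loose half back, together with 3 N at first and 6 N when pressed flush, so the mould stays shut only when the cam is locked
- cam_axis (a point): point on the cam's upright axis: x 74, y 0 of the mould, level with cam_grip. The hook below (z 26..38 mm) sweeps between the fixed half and the loose half's pin; it catches the pin when the loose half is up to 8 mm short of closed and draws it in
- ring_cutter_small: bystander: plain steel ring cutter, 46 mm wide, 29 mm high, to the right of the mould. Origin: centre of its underside

How it is judged:
On the way, in this order (a step that is already met when the one before it is completed fails the run):
1. the loose half lies right way up on the base plate, its tongue through the slot, within 8 mm of the fixed half, while the cam lever is still open (x of mould_half in the frame of mould between -0.008 and 0.002 m and y of mould_half in the frame of mould between -0.006 and 0.006 m and z of mould_half in the frame of mould between 0.01 and 0.0145 m and angle between mould_half's own z axis and vertical below 0.06 rad and value of joint cam below 0.4 rad), for 0.2 s.
2. the cam lever is turned to its stop (value of joint cam above 1.42 rad), for 0.2 s.
At the end, for the whole second after the job is handed in: the cam lever is at its stop (over 1.42 of 1.571 rad) and the loose half lies at rest, right way up (within 0.04 rad) on the base plate, drawn against the fixed half with less than 1.5 mm gap, within 4 mm sideways and 0.03 rad of square (value of joint cam above 1.42 rad and x of mould_half in the frame of mould between -0.0015 and 0.002 m and y of mould_half in the frame of mould between -0.004 and 0.004 m and z of mould_half in the frame of mould between 0.01 and 0.0145 m and angle between the y axis of mould_half and the y axis of mould, either way round below 0.03 rad and angle between mould_half's own z axis and vertical below 0.04 rad and linear speed of mould_half below 0.01 m/s); the robot touches nothing.
It fails at once if the loose half is dropped or toppled (it moves faster than 0.8 m/s) (linear speed of mould_half above 0.8 m/s).
It fails at once if the timer, beaker, small ring cutter, mug or dough plug beside the work is moved more than 3 cm (distance of any of timer, beaker, ring_cutter_small, mug, dough_spare from where it was at the start of the episode above 0.03 m).
It also fails if it takes over 58 s, if anything falls off the work surface, if the arm or the gripper's body presses on something with over 40 N, if the wrist force passes 120 N, or if a joint passes its speed limit or range.

### The arm

A 6-joint arm with a two-finger parallel gripper is mounted at the origin on a cart in front of the work surface, level with it; the furniture and walls round the work are solid. World frame = base frame: x ahead of the robot, y to its left, z up, the work surface at z = 0. Lengths are in m, angles in rad, forces in N, time in s.
With the tool pointing down it reaches from about 0.35 to 0.85 m from the base axis. Payload 8.1 kg.
Tool frame: the origin (TCP) lies on the mounting face of the last link; the fingertips stand 186 mm ahead of it and the grasp point (between the pads) lies 167 mm ahead of it; z points along the fingers, y is the line along which they close (so a half turn about z gives the same grasp; the last joint's range is limited). The gripper opens to 93 mm and grips with 3 to 60 N. Pads are 15 mm wide; open, the fingers measure 128 mm over their backs; the gripper's body (75 mm by 188 mm) begins 65 mm behind the grasp point.
Start: joints at [1.152, 0.13, 1.488, -0, 1.523, -0.085], TCP at [0.197, 0.567, 0.405] pointing down, gripper open.
Joint ranges: [-2.96, 2.96], [-0.89, 2.26], [0.02, 2.5], [-1.34, 4.48], [0, 2.73], [-2.66, 2.66]. Speed limits (rad/s): [2.39, 2.39, 2.79, 3.14, 3.14, 3.14].

### API

Orientations are given as a rotation vector (axis times angle).
In Python, from plant import * gives the robot as it stands. The module is installed in compiled form; this text tells all that it offers.
- The arm moves only by the tool arm_command, never from a script. Its argument "increments" is a list of rows, each a list of 6 numbers: the shift along the tool's x, y, z in units of 0.2 m (1.0 is 0.2 m), then the turn, a rotation vector about the tool's x, y, z in units of pi rad (1.0 is pi rad). A call has exactly 5 rows; each row is the pose to reach, as a shift and turn from the pose commanded when the call began, along the tool's axes at that moment, turning the shorter way round; what a row does not reach only later rows make up. A row lasts 1/8 s, in which the tool goes at most 62.5 mm and 10.7 degrees, less where a joint would pass 70% of its speed; a pose out of reach is approached as far as the arm can. A call with a number of a shift or a turn outside -1 to 1 is refused whole. A call with a gripper value outside its range is refused whole. "fingers" is the closure, from -1 (fully open) to 1 (shut), set as the call begins (left out, the last holds). The fingers move at their own pace and stop on an object; "force" is the grip in N (left out, the last holds). Time passes only in rows, so rows that repeat a pose let the fingers close, or fill a call up. It gives the time, the measured TCP pose, the force, the opening and the grip force at its end, in the units of the state.
- read_state(): the state, without advancing time (a new reading comes with each control period).
- read_camera(name): name is "scene" or "side" or "wrist"; returns a dict with "image" (480x640x3 uint8, red, green, blue), "fx", "fy", "cx", "cy" (pixels), "k1" (the pictures are not rectified: a ray, as slopes to the right and down, at radius r is drawn at 1 + k1 r^2 times it, then the intrinsics apply), "T" (4x4, takes a point from camera to world coordinates). Camera axes: x right, y down, z forward; pixel columns grow to the right and rows downward; lengths in m; the calibration is good to about 2 mm. A picture is of the moment at which its call begins. There is no depth.
- close_job(): hands the job in; it is judged then, once.
The state is a dict: "t": time; "q": joint angles; "dq": joint speeds; "joint_torque": joint torques, N m; "tool_pos": TCP position; "orientation": TCP orientation; "force": force on the tool from outside, world axes, zero at the start; "wrist_torque": the same for the moment, N m; "opening": finger opening in m; "gripper_force": force on a finger pad.
Only numpy, scipy, OpenCV 4.12 (cv2) and the standard library are available. Lean on these libraries where they do the work, as an engineer would, in place of code of your own. Each camera call takes 0.05 s, during which the arm holds its last target. There are 200 camera calls.

## Working session

There is one attempt and no reset: what is moved stays moved. The work goes in short steps, Python scripts to look and compute and a tool call to move; the robot and the scene stay as the last step left them, time stands still between calls to the robot, and variables do not carry over. Pictures are saved under pics/ and viewed, at most 10 in all, crops included, and the job is handed in when it is done.

Besides the shell and the picture viewer there is one more tool, called after "Request:" as a command line: name --pt "numbers of a row" for each row, then --argument value for the rest. arm_command: Moves the arm, as the interface text tells. Shifts and turns lie within -1 to 1; 1 stands for 0.2 m of shift or pi rad of turn. Its arguments: {"type":"object","properties":{"increments":{"type":"array","items":{"type":"array","items":{"type":"number","minimum":-1,"maximum":1}}},"fingers":{"type":"number"},"force":{"type":"number"}},"required":["increments"]}

```bash
mkdir -p pics; python3 - <<'E'
from plant import *
import cv2,numpy as np,pickle
s=read_state();print(s['t'],s['tool_pos'],s['orientation'],s['opening'])
for n in("scene","side"):
    c=read_camera(n);pickle.dump(c,open(n+".pkl","wb"))
    print(n,c['fx'],c['cx'],c['cy'],c['k1'],np.round(c['T'],3).tolist())
    cv2.imwrite(f"pics/{n}0.png",c['image'][:,:,::-1])
E
```

```text
0.0 [0.19643441 0.56668156 0.40367734] [-5.21770299e-01 -3.09747264e+00  2.86422116e-03] 0.09322610716044327
scene 491.65474986622297 319.59596558993593 246.1523579597851 -0.09505097500466052 [[0.729, -0.464, 0.504, 0.053], [-0.684, -0.513, 0.519, -0.185], [0.018, -0.723, -0.691, 0.794], [0.0, 0.0, 0.0, 1.0]]
side 473.94755692431244 323.540061896816 244.8834323508694 -0.0945772687321513 [[-0.997, -0.014, 0.072, 0.465], [-0.073, 0.338, -0.938, 1.118], [-0.011, -0.941, -0.339, 0.433], [0.0, 0.0, 0.0, 1.0]]
```

View pics/scene0.png

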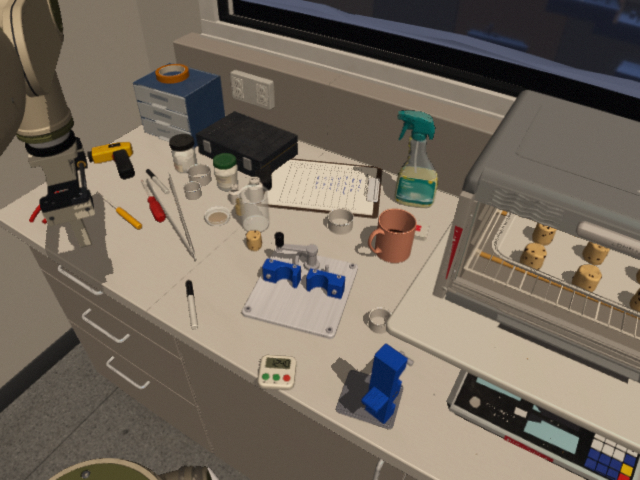

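View pics/side0.png

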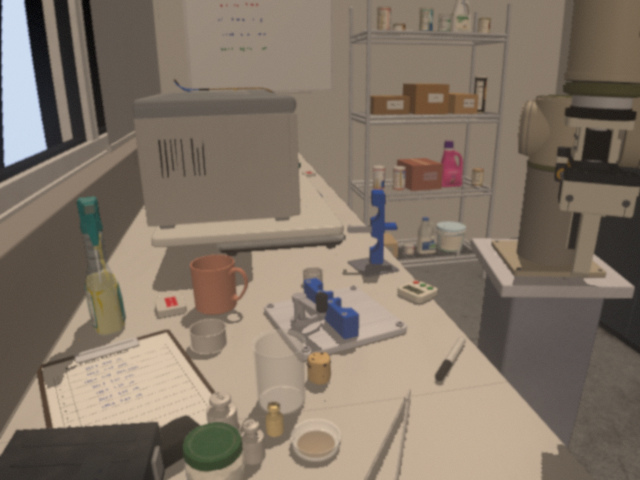

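The scene view shows the plate around (300,290), with the lever grip at (280,240). The loose half stands at (385,380), with its top near (390,357). The dough plug is at (254,240) and the timer at (277,372). Next I'll get rough positions by casting rays.

```bash
cat >h.py <<'E'
from plant import *
import cv2,numpy as np,pickle
from scipy.spatial.transform import Rotation as R
def ray(c,u,v):
    K=np.array([[c['fx'],0,c['cx']],[0,c['fy'],c['cy']],[0,0,1]])
    xd=(u-c['cx'])/c['fx'];yd=(v-c['cy'])/c['fy'];x,y=xd,yd
    for _ in range(20):
        s=1+c['k1']*(x*x+y*y);x,y=xd/s,yd/s
    T=np.array(c['T']);return T[:3,3],T[:3,:3]@np.array([x,y,1])
def onz(c,u,v,z):
    o,d=ray(c,u,v);return o+d*(z-o[2])/d[2]
def proj(c,P):
    T=np.array(c['T']);p=np.linalg.inv(T)@np.append(P,1);x,y=p[:2]/p[2];s=1+c['k1']*(x*x+y*y)
    return np.array([c['fx']*x*s+c['cx'],c['fy']*y*s+c['cy']])
def snap(n,f=None):
    c=read_camera(n);pickle.dump(c,open((f or n)+".pkl","wb"));return c
def tool():
    s=read_state();return np.array(s['tool_pos']),R.from_rotvec(s['orientation'])
def inc(P,Rt):
    "row units from measured pose to target TCP pose"
    p,r=tool();return np.round(np.r_[r.inv().apply(np.array(P)-p)/.2,(r.inv()*Rt).as_rotvec()/np.pi],4)
E
python3 - <<'E'
from h import *
c=pickle.load(open('scene.pkl','rb'))
for n,u,v,z in[("plateFL",246,313,.012),("FR",330,333,.012),("BR",357,267,.012),("halftop",391,358,.177),("mat",370,397,.003),("dough",254,248,0),("timer",277,372,.019),("cutter",378,328,0),("mugbase",393,258,0),("beak",256,228,0),("grip",280,240,.082)]:print(n,onz(c,u,v,z).round(3))
s=read_state();print(R.from_rotvec(s['orientation']).as_matrix().round(3).tolist())
im=c['image'][:,:,::-1]
a=cv2.resize(im[225:340,235:365],None,fx=4,fy=4,interpolation=cv2.INTER_CUBIC);b=cv2.resize(im[335:450,335:405],None,fx=4,fy=4,interpolation=cv2.INTER_CUBIC)
cv2.imwrite('pics/crop.png',np.hstack([a,b]))
E
```

```text
plateFL [0.38  0.359 0.012]
FR [0.471 0.209 0.012]
BR [0.639 0.298 0.012]
halftop [0.417 0.032 0.177]
mat [0.43  0.065 0.003]
dough [0.515 0.508 0.   ]
timer [0.336 0.208 0.019]
cutter [0.557 0.159 0.   ]
mugbase [0.73  0.269 0.   ]
beak [0.561 0.561 0.   ]
grip [0.523 0.419 0.082]
[[-0.945, 0.328, -0.001], [0.328, 0.945, -0.002], [0.0, -0.002, -1.0]]
```

View pics/crop.png

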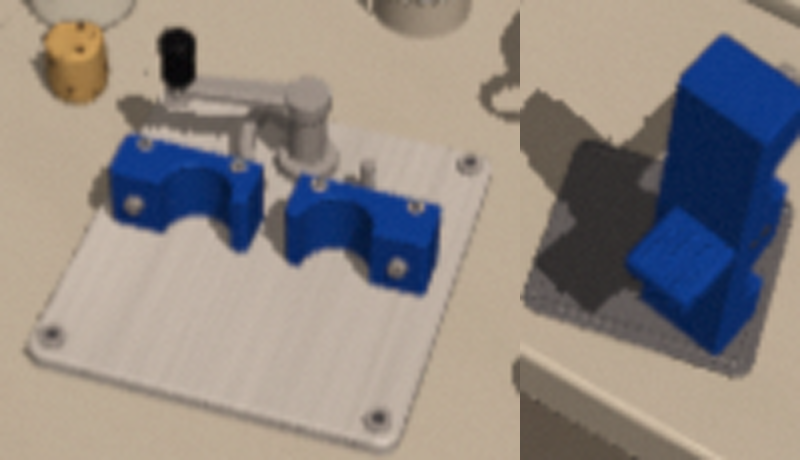

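The crop shows the half's top face with corners near crop (725,35), (682,80) and (760,143), and the rib facing the camera's lower left. The spring-pin noses are at (134,204) and (398,267). The four plate screws are also visible.

```bash
python3 - <<'E'
from h import *
c=pickle.load(open('scene.pkl','rb'))
f=lambda x,y,z:onz(c,335+(x-520)/4,335+y/4,z)
A,B,C=f(725,35,.177),f(682,80,.177),f(760,143,.177)
print("half",A,B,C,np.linalg.norm(A-B),np.linalg.norm(C-B),'yaw x',np.degrees(np.arctan2(*(A-B)[1::-1])),'yaw z',np.degrees(np.arctan2(*(C-B)[1::-1])),'ctr',(A+C)/2)
g=lambda x,y,z:onz(c,235+x/4,225+y/4,z)
S=[g(51,333,.012),g(376,418,.012),g(469,163,.012)]
print("screws",S)
for a,b in((0,1),(1,2)):
  d=S[b]-S[a];print(np.linalg.norm(d),np.degrees(np.arctan2(d[1],d[0])))
# screws presumably symmetrical in plate
ctr=(S[0]+S[2])/2;print('plate ctr',ctr)
pl,pr=g(134,204,.033),g(398,267,.033);d=pl-pr;print('pins',pl,pr,np.linalg.norm(d),np.degrees(np.arctan2(d[1],d[0]))-90,(pl+pr)/2)
k,t=g(177,40,.098),g(308,90,.082);d=k-t;print('grip',k,'axis',t,np.linalg.norm(d[:2]),np.degrees(np.arctan2(d[1],d[0])))
print(g(75,95,0))
E
```

```text
half [0.43149422 0.05390927 0.177     ] [0.40449499 0.05140259 0.177     ] [0.40520949 0.01374067 0.177     ] 0.02711533607070816 0.037668696556436995 yaw x 5.3042831682980855 yaw z -88.91314568362557 ctr [0.41835186 0.03382497 0.177     ]
screws [array([0.38990615, 0.36640285, 0.012     ]), array([0.47515016, 0.21677381, 0.012     ]), array([0.63404675, 0.30726396, 0.012     ])]
0.17220741095970835 -60.32973651575769
0.1828567637124947 29.661116461513576
plate ctr [0.51197645 0.33683341 0.012     ]
pins [0.46607533 0.39171683 0.033     ] [0.53829179 0.26697214 0.033     ] 0.14414040046254264 30.06715440012475 [0.50218356 0.32934448 0.033     ]
grip [0.52108051 0.4184613  0.098     ] axis [0.55777143 0.35674487 0.082     ] 0.07179931684062053 120.73182970468268
[0.51276671 0.50678193 0.        ]
```

```bash
cat >>h.py <<'E'
def Rt(yaw,tilt=0):
    "closing axis y along yaw (deg), tool down tilted toward +left of yaw"
    a,t=np.radians([yaw,tilt]);y=np.array([np.cos(a),np.sin(a),0]);l=np.array([-np.sin(a),np.cos(a),0])
    z=np.sin(t)*l-np.cos(t)*np.array([0,0,1]);return R.from_matrix(np.c_[np.cross(y,z),y,z])
def log():
    s=read_state();open('log.txt','a').write(repr([list(s['q']),list(s['tool_pos']),list(s['orientation'])])+'\n')
E
python3 - <<'E'
from h import *
log();print(inc((.31,.30,.45),Rt(37)))
E
```

```text
[-9.7320e-01 -1.0743e+00 -2.2950e-01 -6.0000e-04  1.0000e-04  1.8820e-01]
```

Request:
arm_command --pt "-0.18 -0.2 -0.05 0 0 0.04" --pt "-0.36 -0.4 -0.1 0 0 0.08" --pt "-0.54 -0.6 -0.15 0 0 0.12" --pt "-0.72 -0.8 -0.2 0 0 0.16" --pt "-0.9 -1.0 -0.23 0 0 0.19" --fingers -1

```text
t: 0.72
tool_pos: [0.3014, 0.3174, 0.451]
orientation: [1.414, 2.805, 0.0]
force: [0.6, -0.2, -0.4]
opening: 0.0929
gripper_force: 0.0
```

```bash
python3 - <<'E'
from h import *
log();s=read_state();print(s['tool_pos'],s['q']);c=snap('wrist');p,r=tool()
T=np.array(c['T']);print('cam in tool',r.inv().apply(T[:3,3]-p).round(3),(r.inv().as_matrix()@T[:3,:3]).round(2).tolist(),c['fx'])
print(inc((.405,.034,.46),Rt(3)))
E
```

```text
[0.30135002 0.31737198 0.4509662 ] [ 6.94096344e-01 -3.36038920e-01  1.83951289e+00 -1.50040296e-04
  1.63776438e+00  5.71607455e-02]
cam in tool [0.077 0.    0.02 ] [[0.01, -0.97, -0.26], [1.0, 0.01, 0.0], [0.0, -0.26, 0.97]] 332.7310730483197
[-1.4287e+00 -4.1240e-01 -3.6200e-02  5.0000e-04  1.1000e-03  1.8380e-01]
```

Request:
arm_command --pt "-0.25 -0.07 0 0 0 0.035" --pt "-0.5 -0.14 -0.01 0 0 0.07" --pt "-0.7 -0.2 -0.02 0 0 0.1" --pt "-0.9 -0.26 -0.03 0 0 0.14" --pt "-1.0 -0.29 -0.03 0 0 0.18"

```text
t: 1.4
tool_pos: [0.3744, 0.1222, 0.4566]
orientation: [2.144, 2.296, -0.0]
force: [0.3, -0.3, 0.5]
opening: 0.0931
gripper_force: 0.0
```

```bash
python3 - <<'E'
from h import *
log();s=read_state();print(s['tool_pos'],s['q']);c=snap('wrist')
cv2.imwrite('pics/w1.png',c['image'][:,:,::-1])
print(inc((.405,.034,.46),Rt(3)),proj(c,[.4184,.0338,.177]),proj(c,[.505,.332,.012]))
E
```

```text
[0.3743793  0.12217942 0.45662456] [ 1.85230843e-01 -4.67475500e-01  1.92672890e+00 -3.22512010e-04
  1.68239883e+00  1.16547600e-01]
[-0.4443  0.1236 -0.017  -0.      0.0005  0.0031] [358.05621832 342.96170291] [440.28644029  39.46627446]
```

View pics/w1.png

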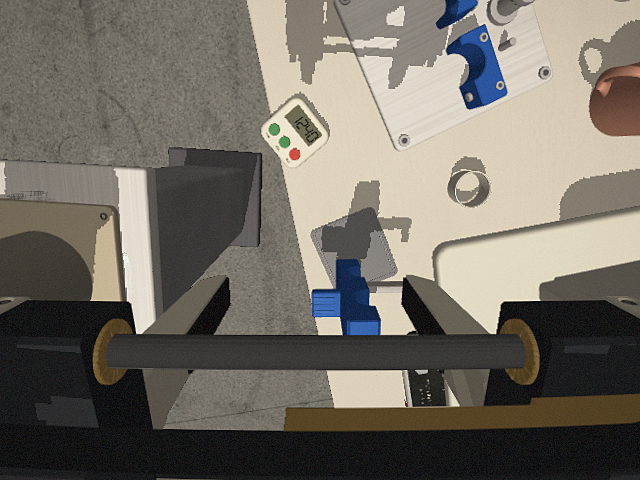

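The wrist view shows the half's top face with its far-left edge at row ~307, columns 342–379. The rib points left at (325,303), which is towards the robot. The ring cutter is at (468,187) and the timer at (295,131).

```bash
python3 - <<'E'
from h import *
from scipy.optimize import least_squares
c=pickle.load(open('wrist.pkl','rb'))
im=c['image'].astype(int);m=((im[...,2]>90)&(im[...,2]>im[...,0]*2)&(im[...,0:1].squeeze()<60)).astype(np.uint8)
for v in(310,315,320,325,330):
    u=np.where(m[v,330:400])[0]+330
    b=im[v,u,2]
    print(v,u.min(),u.max(),onz(c,u.min(),v,.177)[:2].round(4),onz(c,u.max()+1,v,.177)[:2].round(4))
for u in(350,355,360,365,370,375):
    print(u,im[298:316,u,2].tolist())
print(onz(c,342,307,.177),onz(c,379,306,.177))
L=[eval(l) for l in open('log.txt')]
def f(x):
    o=[]
    for q,p,_ in L:
        o+= [x[0]+x[1]*np.sin(q[1])+x[2]*np.sin(q[1]+q[2])-np.hypot(p[0],p[1]), x[3]+x[1]*np.cos(q[1])+x[2]*np.cos(q[1]+q[2])-p[2]]
    return o
r=least_squares(f,[0,.4,.4,.2]);print(r.x,r.fun)
E
```

```text
310 330 340 [0.3909 0.0643] [0.4004 0.0649]
315 331 340 [0.3922 0.0596] [0.4008 0.0602]
320 347 380 [0.4064 0.0557] [0.436  0.0577]
325 347 379 [0.4069 0.0509] [0.4357 0.0528]
330 347 379 [0.4074 0.046 ] [0.4363 0.0479]
350 [74, 76, 76, 74, 71, 76, 74, 76, 73, 71, 73, 76, 71, 75, 69, 77, 74, 73]
355 [81, 87, 86, 65, 77, 75, 69, 75, 73, 73, 69, 73, 78, 78, 72, 72, 74, 72]
360 [91, 95, 96, 88, 101, 81, 63, 75, 73, 68, 71, 74, 72, 72, 72, 76, 73, 71]
365 [100, 97, 97, 98, 96, 102, 90, 65, 73, 69, 77, 72, 71, 69, 68, 78, 73, 73]
370 [194, 197, 193, 197, 196, 195, 206, 139, 70, 64, 73, 73, 72, 74, 72, 69, 73, 71]
375 [189, 188, 192, 183, 190, 193, 191, 204, 96, 58, 66, 63, 69, 64, 73, 71, 73, 69]
[0.40097908 0.06779138 0.177     ] [0.43261521 0.07083835 0.177     ]
[0.01059292 0.34998344 0.54403695 0.08376707] [-6.39683621e-05  5.91656583e-05  3.41185549e-04 -1.92682716e-04
 -2.77217772e-04  1.33517592e-04]
```

```bash
python3 - <<'E'
from h import *
r=Rt(4,20);tz=r.as_matrix()[:,2];G=np.array([.4215,.030,.162])
print(inc(G-.247*tz,r))
E
```

```text
[-8.913e-01  2.080e-01  3.132e-01  4.000e-04  1.116e-01 -2.500e-03]
```

Request:
arm_command --pt "-0.22 0.05 0.02 0 0.028 0" --pt "-0.44 0.1 0.06 0 0.056 0" --pt "-0.66 0.15 0.14 0 0.084 0" --pt "-0.84 0.2 0.24 0 0.11 0" --pt "-0.89 0.208 0.313 0 0.1116 -0.0025"

```text
t: 2.08
tool_pos: [0.4289, -0.0522, 0.3925]
orientation: [-1.942, -2.104, -0.345]
force: [-1.0, 1.0, 0.2]
opening: 0.0928
gripper_force: 0.0
```

```bash
python3 - <<'E'
from h import *
log();s=read_state();print(s['tool_pos'],s['q']);c=snap('wrist');c2=snap('scene')
cv2.imwrite('pics/w2.png',np.hstack([c['image'][150:450,120:520,::-1],c2['image'][150:450,230:630,::-1]]))
r=Rt(4,20);tz=r.as_matrix()[:,2];G=np.array([.4215,.030,.162])
print(inc(G-.167*tz,r))
E
```

```text
[ 0.42886309 -0.05216302  0.39250762] [-0.37913998 -0.27583794  1.9183703   0.31502641  1.65645894 -0.45700712]
[-0.0134 -0.0037  0.3838 -0.0021 -0.0007  0.0033]
```

View pics/w2.png

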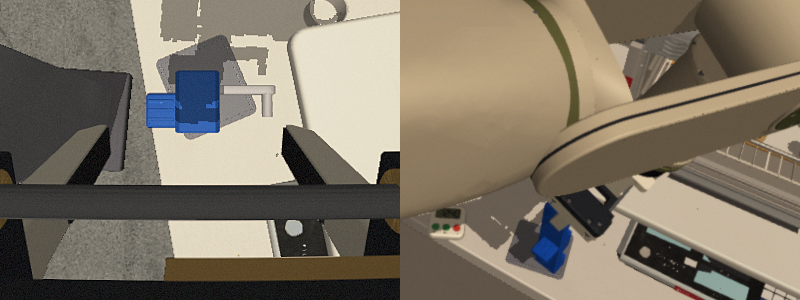

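The block is at crop columns 175–220, centred between the fingers. The rib is to the left at (160,110) and the tongue with its pin is to the right at (265,97), so I'll descend.

```bash
python3 - <<'E'
from h import *
c=pickle.load(open('wrist.pkl','rb'));im=c['image'].astype(int)
for v in(225,235,245,255,262,268,275,280):
    m=(im[v,:,2]>im[v,:,0]*1.8)&(im[v,:,2]>60);u=np.where(m)[0];print(v,u.min(),u.max(),onz(c,u.max()+1,v,.177)[:2].round(4),onz(c,295.5,v,.177)[:2].round(4),im[v,300:345:12].tolist()[:3])
E
```

```text
225 295 338 [0.4362 0.0546] [0.4069 0.0523] [[33, 65, 113], [35, 64, 112], [35, 63, 111]]
235 296 338 [0.4367 0.0479] [0.4075 0.0455] [[37, 65, 113], [29, 58, 107], [34, 60, 107]]
245 267 338 [0.4372 0.0411] [0.4081 0.0388] [[29, 60, 108], [29, 59, 109], [31, 58, 109]]
255 266 338 [0.4377 0.0344] [0.4087 0.0321] [[50, 99, 174], [36, 64, 112], [24, 60, 109]]
262 266 338 [0.438  0.0298] [0.4091 0.0274] [[38, 66, 115], [26, 56, 108], [27, 58, 109]]
268 266 339 [0.439  0.0258] [0.4094 0.0235] [[33, 60, 112], [41, 68, 115], [35, 64, 113]]
275 266 339 [0.4393 0.0212] [0.4098 0.0188] [[52, 101, 178], [57, 104, 186], [55, 104, 181]]
280 296 339 [0.4396 0.0179] [0.4101 0.0155] [[54, 101, 181], [58, 105, 183], [62, 107, 185]]
```

Request:
arm_command --pt "0 0 0.08 0 0 0" --pt "-0.005 0 0.16 0 0 0.002" --pt "-0.01 0 0.24 0 0 0.003" --pt "-0.013 -0.003 0.32 0 0 0.003" --pt "-0.013 -0.004 0.384 0 0 0.003"

```text
t: 2.8
tool_pos: [0.4258, -0.0261, 0.3199]
orientation: [-1.949, -2.097, -0.343]
force: [0.1, -0.1, 0.4]
opening: 0.0929
gripper_force: 0.0
```

```bash
python3 - <<'E'
from h import *
log()
r=Rt(4,20);tz=r.as_matrix()[:,2];G=np.array([.4233,.030,.162])
print(inc(G-.167*tz,r))
E
```

```text
[-0.0063  0.0069  0.0029 -0.0012 -0.0005  0.001 ]
```

Request:
arm_command --pt "-0.005 0.007 0.003 0 0 0" --pt "-0.005 0.007 0.003 0 0 0" --pt "-0.005 0.007 0.003 0 0 0" --pt "-0.005 0.007 0.003 0 0 0" --pt "-0.005 0.007 0.003 0 0 0" --fingers 1 --force 60

```text
t: 3.42
tool_pos: [0.4276, -0.0274, 0.3205]
orientation: [-1.95, -2.098, -0.344]
force: [0.2, -0.9, -0.0]
opening: 0.0476
gripper_force: 0.0
```

Request:
arm_command --pt "0 0 0 0 0 0" --pt "0 0 0 0 0 0" --pt "0 0 0 0 0 0" --pt "0 0 0 0 0 0" --pt "0 0 0 0 0 0"

```text
t: 4.05
tool_pos: [0.4276, -0.0273, 0.3202]
orientation: [-1.95, -2.098, -0.343]
force: [0.5, -0.2, 0.5]
opening: 0.0296
gripper_force: 60.0
```

```bash
cat >>h.py <<'E'
M0=np.array([.505,.332,0]);MY=30.
def mw(p): # mould->world
    return M0+R.from_euler('z',MY,degrees=True).apply(p)
def tcp(G,yaw,tilt):
    r=Rt(yaw,tilt);return G-.167*r.as_matrix()[:,2],r
E
python3 - <<'E'
from h import *
p,r=tool();G=p+.167*r.as_matrix()[:,2];print(G)
print(inc(*tcp(G+[0,0.01,.12],6,12)))
print(mw([-.077,.073,.0385]))
E
```

```text
[0.42311813 0.02982722 0.1634036 ]
[ 0.3704  0.0066 -0.5381  0.0022 -0.0449 -0.0097]
[0.40181604 0.35671985 0.0385    ]
```

Request:
arm_command --pt "0.03 0 -0.06 0 0 0" --pt "0.09 0 -0.17 0 0 0" --pt "0.18 0 -0.3 0 -0.015 0" --pt "0.27 0 -0.42 0 -0.03 -0.005" --pt "0.37 0.007 -0.54 0.002 -0.045 -0.01"

```text
t: 4.68
tool_pos: [0.4264, 0.0054, 0.4485]
orientation: [-1.994, -2.216, -0.208]
force: [1.2, 0.4, -3.1]
opening: 0.0295
gripper_force: 60.0
```

```bash
python3 - <<'E'
from h import *
s=read_state();log();print(s['force'],s['opening'],s['gripper_force'])
print(inc(*tcp(np.array([.43,.13,.29]),16,-23)))
E
```

```text
[ 1.19878631  0.40562771 -3.13862018] 0.029542990905813835 59.95224595069885
[ 0.9139  0.0267  0.2169 -0.0052 -0.1934 -0.056 ]
```

Request:
arm_command --pt "0.16 0 0.0 0 -0.037 -0.01" --pt "0.35 0.01 0.03 0 -0.075 -0.02" --pt "0.54 0.015 0.08 0 -0.115 -0.03" --pt "0.74 0.02 0.15 -0.003 -0.155 -0.045" --pt "0.914 0.027 0.217 -0.005 -0.193 -0.056"

```text
t: 5.3
tool_pos: [0.4117, 0.1942, 0.4433]
orientation: [1.684, 2.237, -0.341]
force: [-0.3, 0.1, -4.2]
opening: 0.0295
gripper_force: 60.0
```

```bash
python3 - <<'E'
from h import *
s=read_state();log();print(s['q'])
print(inc(*tcp(np.array([.42,.27,.26]),30,-60)))
E
```

```text
[ 0.48910059 -0.22912324  1.79362998 -0.39431073  1.65640187  0.19030943]
[ 1.1659 -0.0299  0.0469 -0.0518 -0.2044 -0.0592]
```

Request:
arm_command --pt "0.19 0 0.0 -0.008 -0.035 -0.01" --pt "0.38 -0.01 0.0 -0.017 -0.07 -0.02" --pt "0.58 -0.015 0.01 -0.026 -0.105 -0.03" --pt "0.78 -0.02 0.02 -0.035 -0.14 -0.04" --pt "0.98 -0.027 0.03 -0.044 -0.173 -0.05"

```text
t: 5.92
tool_pos: [0.3573, 0.3638, 0.361]
orientation: [1.171, 1.931, -0.586]
force: [0.3, -0.5, -3.6]
opening: 0.0296
gripper_force: 60.0
```

```bash
python3 - <<'E'
from h import *
s=read_state();log();print(s['q'])
print(inc(*tcp(mw([-.08,.073,.115]),30,-70)))
E
```

```text
[ 0.96631633  0.15583759  1.69082153 -0.82920677  1.76785573  0.52106829]
[ 1.1461  0.1257  0.0264 -0.0088 -0.0873 -0.0087]
```

Request:
arm_command --pt "0.15 0.03 0.0 -0.002 -0.02 -0.002" --pt "0.35 0.06 0.0 -0.004 -0.04 -0.004" --pt "0.55 0.09 0.01 -0.006 -0.06 -0.006" --pt "0.75 0.12 0.02 -0.009 -0.08 -0.009" --pt "0.95 0.126 0.026 -0.009 -0.087 -0.009"

```text
t: 6.55
tool_pos: [0.3314, 0.4706, 0.203]
orientation: [0.993, 1.721, -0.695]
force: [0.4, -0.4, -3.4]
opening: 0.0295
gripper_force: 60.0
```

```bash
python3 - <<'E'
from h import *
s=read_state();log();print(s['q'])
print(inc(*tcp(mw([-.077,.073,.115]),30,-70)))
c=snap('scene');c2=snap('wrist');c3=snap('side')
cv2.imwrite('pics/p1.png',np.vstack([np.hstack([c['image'][200:400,200:600,::-1],c3['image'][180:380,240:640,::-1]]),np.hstack([c2['image'][0:400,:,::-1][::1,:400],c2['image'][0:400,240:,::-1]])]))
E
```

```text
[ 1.12608764  0.66550422  1.45012237 -0.93480652  1.85112223  0.74692889]
[ 0.1847  0.0204 -0.0554 -0.0002 -0.0009  0.0003]
```

View pics/p1.png

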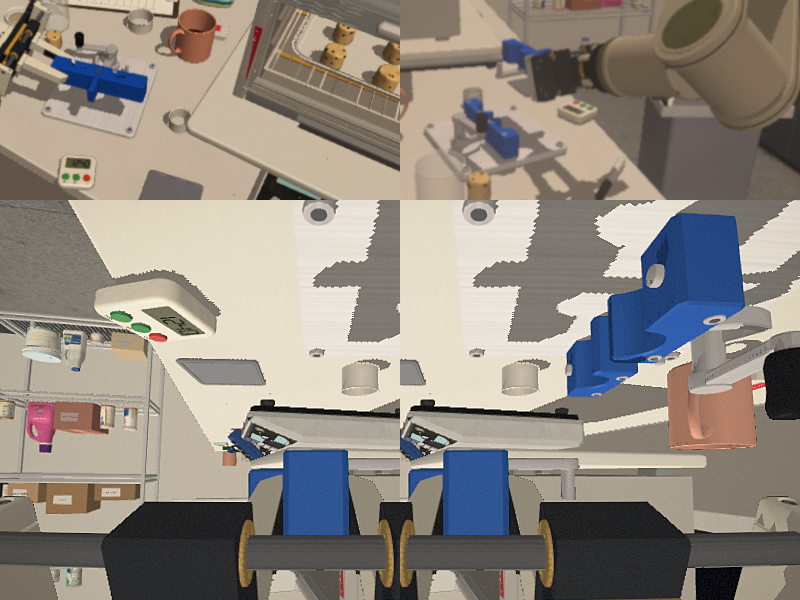

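The half is held level with its tongue towards the slot. The wrist camera is now on the underside of the tool, so I need to check its clearance to the table.

```bash
python3 - <<'E'
from h import *
p,r=tool();C=np.array(pickle.load(open('wrist.pkl','rb'))['T'])[:3,3];print(C,p)
out=[]
for n in('side','scene'):
    c=pickle.load(open(n+'.pkl','rb'));u=proj(c,C);w=proj(c,p);print(n,u,w)
    if n=='side':
        im=c['image'][:,:,::-1].copy();cv2.circle(im,(int(u[0]),int(u[1])),2,(0,0,255),-1);cv2.circle(im,(int(w[0]),int(w[1])),2,(0,255,0),-1)
        x,y=int(u[0]),int(u[1]);cv2.imwrite('pics/z.png',cv2.resize(im[max(y-90,0):y+60,max(0,x-100):x+100],None,fx=4,fy=4))
# half droop & x: pixels on half from scene: pin/tongue? parting-face far end
print(inc(*tcp(mw([-.077,.073,.06]),30,-70)))
E
```

```text
[0.32613073 0.47567487 0.12355599] [0.33084452 0.46963006 0.20162405]
side [450.97903888 296.03995101] [451.41489202 245.0907237 ]
scene [182.37782571 256.07847359] [178.93017096 226.23110032]
[ 4.373e-01  2.750e-02  3.410e-02 -4.000e-04 -5.000e-04  1.700e-03]
```

View pics/z.png

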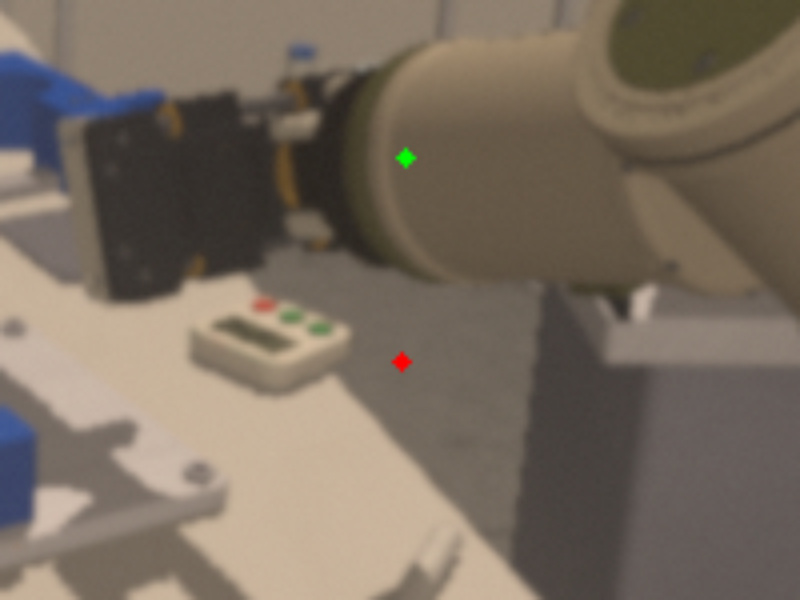

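No physical camera body hangs there (red dot), so the gripper clears the table. Lowering now.

Request:
arm_command --pt "0.1 0.01 0.01 0 0 0" --pt "0.2 0.02 0.016 0 0 0" --pt "0.3 0.027 0.024 0 0 0.001" --pt "0.38 0.027 0.03 0 0 0.002" --pt "0.437 0.027 0.034 0 0 0.002"

```text
t: 7.32
tool_pos: [0.3248, 0.4931, 0.1203]
orientation: [0.999, 1.718, -0.689]
force: [1.2, -0.6, -3.1]
opening: 0.0295
gripper_force: 60.0
```

```bash
python3 - <<'E'
from h import *
p,r=tool();log();print(read_state()['force'],p+.167*r.as_matrix()[:,2])
print(inc(*tcp(mw([-.077,.073,.0385]),30,-70)))
c=snap('scene');c3=snap('side')
a=cv2.resize(c['image'][220:360,200:380,::-1],None,fx=3,fy=3,interpolation=cv2.INTER_CUBIC)
cv2.imwrite('pics/p2.png',a)
E
```

```text
[ 1.15706798 -0.55503111 -3.05761887] [0.40306429 0.35732147 0.06257501]
[ 1.165e-01 -7.900e-03  4.120e-02 -1.000e-04 -1.300e-03 -2.000e-03]
```

View pics/p2.png

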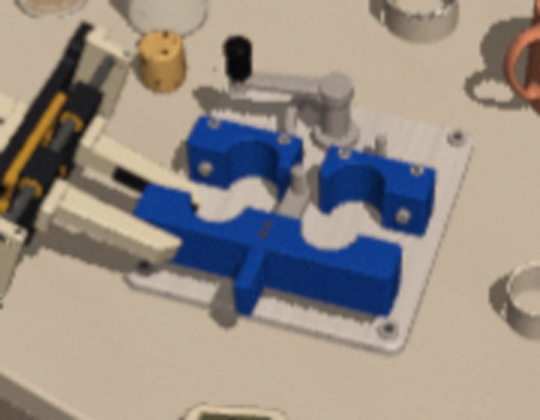

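The half is level, parallel to the plate, and its pin points into the slot at (297,180). The lever is still open. Lowering it the rest of the way.

Request:
arm_command --pt "0.03 -0.002 0.01 0 0 0" --pt "0.06 -0.004 0.02 0 0 0" --pt "0.08 -0.006 0.027 0 0 -0.001" --pt "0.092 -0.008 0.033 0 0 -0.002" --pt "0.1 -0.008 0.035 0 0 -0.002"

```text
t: 8.05
tool_pos: [0.323, 0.4922, 0.0984]
orientation: [0.992, 1.722, -0.695]
force: [-0.2, 0.3, -2.7]
opening: 0.0295
gripper_force: 60.0
```

Request:
arm_command --pt "0.004 0 0.0015 0 0 0" --pt "0.008 0 0.003 0 0 0" --pt "0.012 0 0.0045 0 0 0" --pt "0.015 0 0.0055 0 0 0" --pt "0.015 0 0.0055 0 0 0"

```text
t: 8.68
tool_pos: [0.323, 0.4925, 0.0964]
orientation: [0.993, 1.72, -0.695]
force: [-1.6, 0.1, 5.3]
opening: 0.0296
gripper_force: 60.0
```

```bash
python3 - <<'E'
from h import *
p,r=tool();s=read_state();print(s['force'],s['wrist_torque'],p+.167*r.as_matrix()[:,2])
print(inc(*tcp(mw([-.077,.073,.0385]),30,-70)))
E
```

```text
[-1.62813818  0.14691091  5.26924877] [-0.3729387  -0.00204751 -0.32891587] [0.40135677 0.35663056 0.03901507]
[ 0.0035  0.0018  0.0016 -0.0001 -0.0005  0.0001]
```

Request:
arm_command --pt "0.003 0 0.001 0 0 0" --pt "0.003 0 0.001 0 0 0" --pt "0.003 0 0.001 0 0 0" --pt "0.003 0 0.001 0 0 0" --pt "0.003 0 0.001 0 0 0" --fingers -0.1

```text
t: 9.3
tool_pos: [0.323, 0.4923, 0.0947]
orientation: [0.992, 1.722, -0.695]
force: [0.1, -0.2, -0.3]
opening: 0.0512
gripper_force: 0.0
```

Request:
arm_command --pt "0 0 -0.05 0 0 0" --pt "0 0 -0.15 0 0 0" --pt "0 0 -0.3 0 0 0" --pt "0 0 -0.45 0 0 0" --pt "0 0 -0.6 0 0 0"

```text
t: 9.93
tool_pos: [0.2658, 0.5911, 0.1368]
orientation: [0.993, 1.722, -0.694]
force: [1.1, -0.1, 0.6]
opening: 0.0509
gripper_force: 0.0
```

```bash
python3 - <<'E'
from h import *
s=read_state();print(s['q'],s['tool_pos']);log()
print(inc(*tcp(mw([-.115,.16,.35]),100,-20)))
print(inc(*tcp(mw([-.115,.0,.22]),120,0)))
print(inc(*tcp(mw([-.115,.0,.22]),-60,0)))
c=snap('scene')
im=c['image'].astype(int);m=((im[...,2]>1.8*im[...,0])&(im[...,2]>60)).astype(np.uint8)*255
m[:,:150]=0;m[:200]=0;m[350:]=0;m[:,380:]=0
n,l,st,ct=cv2.connectedComponentsWithStats(m)
for i in range(1,n):
    if st[i,4]>200:
        k=(l==i).astype(np.uint8);cs=cv2.findContours(k,0,2)[0][0];print(st[i],cv2.approxPolyDP(cs,2.5,True)[:,0].tolist())
cv2.imwrite('pics/p3.png',cv2.resize(c['image'][225:345,220:370,::-1],None,fx=5,fy=5,interpolation=cv2.INTER_CUBIC))
E
```

```text
[ 1.27249016  0.98881481  1.07913933 -0.84644776  1.97900109  0.7919802 ] [0.26579558 0.59107878 0.13684541]
[-2.0198 -0.4582  0.1328 -0.2825  0.2403 -0.283 ]
[-1.7674 -0.1895  1.1823 -0.3012  0.3008 -0.4311]
[-1.7674 -0.1895  1.1823  0.3009  0.3013  0.4319]
[263 259  38  29 665] [[265, 261], [264, 279], [275, 282], [285, 277], [296, 286], [300, 279], [299, 266], [293, 268], [292, 264]]
[306 269  39  29 689] [[309, 270], [306, 277], [308, 290], [322, 286], [328, 295], [341, 296], [343, 276], [338, 279], [335, 274]]
[ 245  290   88   43 1877] [[245, 298], [248, 312], [276, 319], [280, 332], [288, 322], [325, 332], [329, 330], [330, 309], [319, 307], [306, 312], [297, 301], [282, 298], [270, 303], [262, 293], [252, 290]]
```

View pics/p3.png

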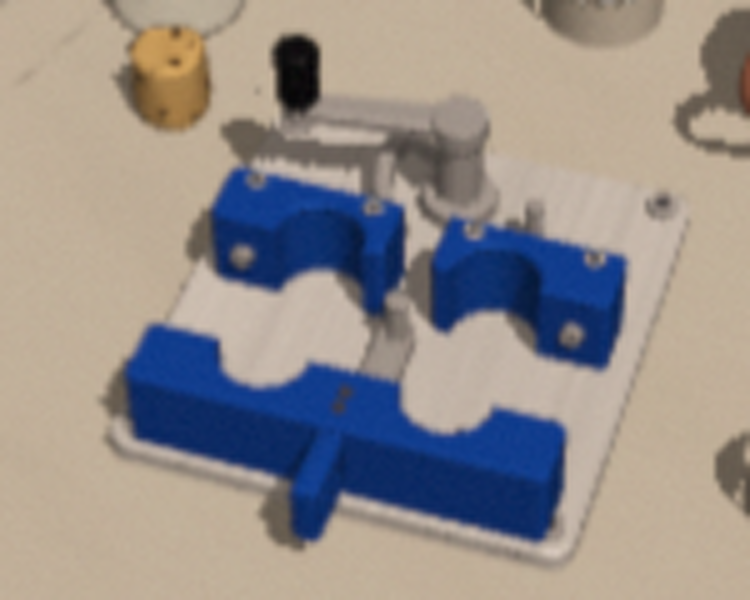

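The half lies flat on the plate with its tongue at the slot mouth, at crop (385,340). I'll measure its alignment and plan the re-grasp at the rib.

```bash
python3 - <<'E'
from h import *
c=pickle.load(open('scene.pkl','rb'))
g=lambda x,y,z:onz(c,220+x/5,225+y/5,z)
inv=lambda P:R.from_euler('z',-MY,degrees=True).apply(P-M0).round(4)
for n,x,y,z in[('half BL',152,325,.054),('half BR',565,425,.054),('half FL',127,370,.054),('half FR',548,480,.054),('fix BL',237,170,.054),('fix BR',625,258,.054),('fixFR',608,315,.054),('pinL',242,255,.033),('pinR',571,335,.033),('rib end',305,485,.05),('pin',398,298,.0425),('grip top',296,45,.098),('pivot',459,112,.098)]:print(n,inv(g(x,y,z)))
p,r=tool();t,rt=tcp(mw([-.112,0,.14]),-60,0);w=(r.inv()*rt).as_rotvec()
print(inc(mw([-.17,.19,.36]),r*R.from_rotvec(w*.4)),w/np.pi)
E
```

```text
half BL [-0.0682  0.0837  0.054 ]
half BR [-0.0671 -0.0868  0.054 ]
half FL [-0.0929  0.0841  0.054 ]
half FR [-0.0945 -0.0878  0.054 ]
fix BL [0.0234 0.0829 0.054 ]
fix BR [ 0.0246 -0.0866  0.054 ]
fixFR [-0.0076 -0.088   0.054 ]
pinL [-0.0039  0.0714  0.033 ]
pinR [-0.0045 -0.0726  0.033 ]
rib end [-0.1216 -0.0003  0.05  ]
pin [-0.0149 -0.0016  0.0425]
grip top [0.06  0.068 0.098]
pivot [ 0.0423 -0.0094  0.098 ]
[-1.3097 -0.462   0.3516  0.1205  0.12    0.1729] [0.30114997 0.29988407 0.43233003]
```

Request:
arm_command --pt "-0.18 -0.06 0.05 0.02 0.02 0.03" --pt "-0.36 -0.13 0.1 0.04 0.04 0.06" --pt "-0.54 -0.19 0.15 0.06 0.06 0.09" --pt "-0.75 -0.26 0.2 0.085 0.085 0.12" --pt "-0.95 -0.33 0.25 0.11 0.11 0.16"

```text
t: 10.6
tool_pos: [0.2658, 0.459, 0.2987]
orientation: [1.801, 1.56, -0.512]
force: [-0.9, 0.4, -0.0]
opening: 0.0513
gripper_force: 0.0
```

```bash
python3 - <<'E'
from h import *
print(read_state()['q']);p,r=tool();t,rt=tcp(mw([-.112,0,.14]),-60,0);w=(r.inv()*rt).as_rotvec()
print(p,t,w/np.pi,inc((p+t)/2+[0,0,.03],r*R.from_rotvec(w*.5)))
E
```

```text
[ 1.10973775  0.37139676  1.51912409 -0.49095104  1.91125749  1.2477394 ]
[0.26578555 0.45896779 0.29869697] [0.40800515 0.276      0.307     ] [0.19085076 0.18928173 0.27103074] [-0.3652  0.4044  0.2605  0.0954  0.0946  0.1355]
```

Request:
arm_command --pt "-0.08 0.08 0.05 0.022 0.022 0.032" --pt "-0.15 0.16 0.1 0.044 0.044 0.064" --pt "-0.22 0.24 0.16 0.066 0.066 0.096" --pt "-0.3 0.32 0.21 0.088 0.088 0.125" --pt "-0.37 0.4 0.26 0.11 0.11 0.155"

```text
t: 11.22
tool_pos: [0.3367, 0.3675, 0.333]
orientation: [2.547, 1.219, -0.251]
force: [0.7, -0.5, 0.3]
opening: 0.0512
gripper_force: 0.0
```

```bash
python3 - <<'E'
from h import *
print(read_state()['q'],read_state()['tool_pos']);print(inc(*tcp(mw([-.112,0,.12]),-60,0)))
E
```

```text
[ 0.81060819  0.05620675  1.72172168 -0.22174109  1.64029166  1.50398662] [0.3367034  0.36749871 0.33301681]
[-0.0452  0.5043  0.3647  0.0803  0.0798  0.1163]
```

Request:
arm_command --pt "-0.01 0.1 0.06 0.02 0.02 0.029" --pt "-0.02 0.2 0.12 0.04 0.04 0.058" --pt "-0.03 0.32 0.2 0.06 0.06 0.087" --pt "-0.04 0.44 0.3 0.08 0.08 0.115" --pt "-0.045 0.504 0.365 0.08 0.08 0.116"

```text
t: 11.85
tool_pos: [0.4083, 0.2752, 0.2863]
orientation: [3.03, 0.816, -0.002]
force: [-0.4, -1.1, 0.2]
opening: 0.0514
gripper_force: 0.0
```

```bash
python3 - <<'E'
from h import *
print(read_state()['q'],read_state()['tool_pos'])
c=snap('wrist');im=c['image'].astype(int)
m=((im[...,2]>1.8*im[...,0])&(im[...,2]>60)).astype(np.uint8)*255
n,l,st,ct=cv2.connectedComponentsWithStats(m)
inv=lambda P:R.from_euler('z',-MY,degrees=True).apply(P-M0).round(4)
for i in range(1,n):
    if st[i,4]>200:
        k=(l==i).astype(np.uint8);cs=cv2.findContours(k,0,2)[0][0]
        for q in cv2.approxPolyDP(cs,4,True)[:,0]:print(i,q,inv(onz(c,*(q+.5),.054))[:2],end=';')
        print(st[i])
for z in(.12,.042):print(inc(*tcp(mw([-.112,0,z]),-60,0)))
E
```

```text
[ 0.49021817 -0.07069768  1.91466658 -0.00353984  1.29960164  1.53561734] [0.40832648 0.27520596 0.28630607]
1 [165  33] [0.0271 0.0859];1 [168  77] [0.0032 0.0863];1 [192  91] [-0.0048  0.0725];1 [207  86] [-0.0021  0.0632];1 [212  93] [-0.006   0.0605];1 [233  93] [-0.0061  0.0479];1 [238  74] [0.0044 0.0444];1 [262  62] [0.0109 0.03  ];1 [278  69] [0.0071 0.0207];1 [287  92] [-0.0056  0.0156];1 [297  91] [-0.005   0.0096];1 [294  27] [0.0295 0.011 ];1 [169  28] [0.0297 0.0833];[ 165   27  135   67 6722]
2 [332  29] [ 0.0286 -0.0108];2 [333  92] [-0.0055 -0.0118];2 [340  92] [-0.0055 -0.016 ];2 [346  75] [ 0.0039 -0.0194];2 [363  64] [ 0.01   -0.0292];2 [376  63] [ 0.0107 -0.0369];2 [388  70] [ 0.0069 -0.0441];2 [397  93] [-0.0058 -0.0502];2 [416  94] [-0.0062 -0.0617];2 [422  87] [-0.0022 -0.065 ];2 [433  93] [-0.0055 -0.0719];2 [459  78] [ 0.0032 -0.0869];2 [463  35] [ 0.0267 -0.0871];2 [458  30] [ 0.0292 -0.0839];[ 329   27  135   68 6524]
5 [180 192] [-0.0652  0.0854];5 [182 225] [-0.0869  0.0863];5 [188 233] [-0.0923  0.0828];5 [304 233] [-0.0922  0.0059];5 [308 276] [-0.1224  0.0034];5 [322 272] [-0.1195 -0.0062];5 [323 233] [-0.0921 -0.0066];5 [440 233] [-0.092  -0.0844];5 [448 196] [-0.0673 -0.0871];5 [444 189] [-0.0629 -0.0841];5 [427 184] [-0.0598 -0.0728];5 [390 183] [-0.0593 -0.049 ];5 [376 206] [-0.0741 -0.0407];5 [357 208] [-0.0754 -0.0285];5 [345 200] [-0.0703 -0.0206];5 [337 183] [-0.0594 -0.0152];5 [289 183] [-0.0595  0.0152];5 [279 204] [-0.0729  0.0219];5 [258 208] [-0.0756  0.0356];5 [243 198] [-0.0691  0.045 ];5 [237 183] [-0.0595  0.0483];5 [203 183] [-0.0595  0.07  ];[  180   183   269    94 11957]
[ 0.002  -0.0087 -0.0101  0.0016  0.0016  0.0012]
[ 0.0039 -0.0107  0.3799  0.0016  0.0016  0.0012]
```

The measured half is at x ≈ -61 mm, y ≈ 0, square to the mould. I'll descend on the rib.

Request:
arm_command --pt "0 -0.005 0.08 0 0 0" --pt "0.002 -0.01 0.17 0.001 0.001 0.001" --pt "0.002 -0.01 0.26 0.001 0.001 0.001" --pt "0.003 -0.01 0.34 0.001 0.001 0.001" --pt "0.004 -0.01 0.38 0.001 0.001 0.001"

```text
t: 12.52
tool_pos: [0.407, 0.2785, 0.2089]
orientation: [3.034, 0.816, -0.002]
force: [-0.7, -0.7, -1.0]
opening: 0.0511
gripper_force: 0.0
```

Request:
arm_command --pt "0 0 0 0 0 0" --pt "0 0 0 0 0 0" --pt "0 0 0 0 0 0" --pt "0 0 0 0 0 0" --pt "0 0 0 0 0 0" --fingers 1 --force 20

```text
t: 13.15
tool_pos: [0.4079, 0.2783, 0.2109]
orientation: [-3.034, -0.814, -0.003]
force: [0.8, -2.2, 2.8]
opening: 0.0118
gripper_force: 20.0
```

Request:
arm_command --pt "0 0 0 0 0 0" --pt "0 0 0 0 0 0" --pt "0 0 0 0 0 0" --pt "0 0 0 0 0 0" --pt "0 0 0 0 0 0"

```text
t: 13.78
tool_pos: [0.4079, 0.2783, 0.2109]
orientation: [3.034, 0.814, 0.003]
force: [0.4, -3.3, 6.3]
opening: 0.0117
gripper_force: 20.0
```

```bash
python3 - <<'E'
from h import *
inv=lambda P:R.from_euler('z',-MY,degrees=True).apply(P-M0).round(4)
s=read_state();print(inv(s['tool_pos']),s['opening'])
print(inc(*tcp(mw([-.061,-.0004,.042]),-60,0)))
E
```

```text
[-0.1109  0.002   0.2109] 0.011730537543852889
[ 2.495e-01  1.220e-02  1.000e-02  1.000e-04 -5.000e-04  2.000e-04]
```

```bash
cat >>h.py <<'E'
inv=lambda P:R.from_euler('z',-MY,degrees=True).apply(P-M0).round(4)
def blobs(c,z=.054,eps=4):
    im=c['image'].astype(int);m=((im[...,2]>1.8*im[...,0])&(im[...,2]>60)).astype(np.uint8)*255
    n,l,st,ct=cv2.connectedComponentsWithStats(m)
    for i in range(1,n):
        if st[i,4]>1500:
            cs=cv2.findContours((l==i).astype(np.uint8),0,2)[0][0]
            P=np.array([inv(onz(c,*(q+.5),z))[:2] for q in cs[:,0]]);print(st[i],'x',P[:,0].min(),P[:,0].max(),'y',P[:,1].min(),P[:,1].max())
E
python3 - <<'E'
from h import *
c=snap('wrist');blobs(c);cv2.imwrite('pics/w5.png',c['image'][:,:,::-1])
E
```

```text
[   90     0   210    73 11322] x -0.0084 0.0177 y 0.0082 0.0865
[  341     0   213    74 11659] x -0.0086 0.0181 y -0.0871 -0.0076
[  114   199   405   136 27908] x -0.1202 -0.0572 y -0.0853 0.0883
```

Request:
arm_command --pt "0.03 0.009 -0.005 0 0 0" --pt "0.07 0.009 -0.005 0 0 0" --pt "0.12 0.009 -0.005 0 0 0" --pt "0.17 0.009 -0.005 0 0 0" --pt "0.2 0.009 -0.005 0 0 0"

```text
t: 14.45
tool_pos: [0.4437, 0.2972, 0.2111]
orientation: [-3.034, -0.814, -0.001]
force: [0.5, -0.1, -2.7]
opening: 0.0119
gripper_force: 20.0
```

```bash
python3 - <<'E'
from h import *
c=snap('wrist');blobs(c);s=read_state();print(inv(s['tool_pos']),s['force'])
E
```

```text
[   97    77   201    81 12435] x 0.0003 0.03 y 0.0078 0.0865
[  337    77   202    82 12503] x -0.0 0.03 y -0.0871 -0.0079
[  114   199   404   136 27842] x -0.08 -0.0169 y -0.0865 0.0871
[-0.0701  0.0005  0.2112] [-0.17525017  0.35710751 -2.60584562]
```

Request:
arm_command --pt "0.015 0 0 0 0 0" --pt "0.03 0.001 0 0 0 0" --pt "0.045 0.001 0 0 0 0" --pt "0.06 0.001 0 0 0 0" --pt "0.068 0.001 0 0 0 0"

```text
t: 15.12
tool_pos: [0.4551, 0.3035, 0.2115]
orientation: [-3.034, -0.814, -0.002]
force: [0.2, -0.8, -3.4]
opening: 0.0116
gripper_force: 20.0
```

```bash
python3 - <<'E'
from h import *
c=snap('wrist');blobs(c);s=read_state();print(inv(s['tool_pos']),R.from_euler('z',-MY,degrees=True).apply(s['force']))
im=c['image'].astype(int)
for u in(120,140,350,420,440,600):
  if u<640:print(u,im[120:215:4,u,2].tolist())
E
```

```text
[  102   113   196    77 11136] x 0.0003 0.03 y 0.0078 0.0865
[  336   113   197    78 11203] x -0.0 0.03 y -0.0871 -0.008
[  114   199   404   136 27826] x -0.0672 -0.0039 y -0.087 0.0871
[-0.0573  0.0003  0.2115] [ 0.74284624 -0.36898987 -2.1172014 ]
120 [115, 110, 112, 112, 109, 110, 113, 113, 115, 115, 115, 114, 114, 115, 111, 113, 116, 92, 131, 135, 129, 128, 127, 108]
140 [115, 100, 128, 120, 125, 117, 115, 115, 119, 117, 113, 111, 118, 114, 114, 113, 116, 84, 151, 147, 142, 126, 82, 113]
350 [198, 197, 200, 198, 200, 200, 194, 196, 196, 199, 201, 202, 200, 197, 201, 148, 118, 92, 141, 142, 83, 85, 85, 137]
420 [189, 198, 199, 197, 195, 169, 61, 73, 69, 73, 71, 138, 146, 139, 141, 145, 139, 140, 142, 140, 142, 147, 110, 77]
440 [194, 196, 193, 195, 195, 197, 195, 209, 154, 76, 69, 74, 74, 74, 75, 72, 69, 148, 143, 144, 77, 84, 77, 71]
600 [200, 206, 206, 207, 204, 208, 207, 205, 207, 207, 207, 209, 208, 208, 207, 122, 131, 124, 129, 121, 195, 94, 90, 92]
```

Request:
arm_command --pt "0.005 0.001 0 0 0 0" --pt "0.01 0.001 0 0 0 0" --pt "0.014 0.001 0 0 0 0" --pt "0.014 0.001 0 0 0 0" --pt "0.014 0.001 0 0 0 0"

```text
t: 15.8
tool_pos: [0.4575, 0.3047, 0.2114]
orientation: [-3.034, -0.814, -0.001]
force: [0.2, -0.0, -3.4]
opening: 0.0117
gripper_force: 20.0
```

```bash
python3 - <<'E'
from h import *
c=snap('wrist');blobs(c);s=read_state();print(inv(s['tool_pos']),R.from_euler('z',-MY,degrees=True).apply(s['force']))
E
```

```text
[  102   120   196    76 10943] x 0.0003 0.03 y 0.0077 0.0865
[  336   120   196    77 11031] x 0.0 0.0299 y -0.0871 -0.0081
[  114   199   404   137 27807] x -0.0651 -0.0013 y -0.0871 0.0869
[-5.480e-02  1.000e-04  2.114e-01] [ 0.78618663  0.5372256  -3.88779067]
```

Request:
arm_command --pt "0.004 0 0.003 0 0 0" --pt "0.008 0 0.003 0 0 0" --pt "0.01 0 0.003 0 0 0" --pt "0.01 0 0.003 0 0 0" --pt "0.01 0 0.003 0 0 0"

```text
t: 16.48
tool_pos: [0.4593, 0.3057, 0.211]
orientation: [-3.034, -0.814, -0.002]
force: [-2.4, -0.8, 0.4]
opening: 0.0119
gripper_force: 20.0
```

```bash
python3 - <<'E'
from h import *
for _ in range(2):
  s=read_state();print(inv(s['tool_pos']),R.from_euler('z',-MY,degrees=True).apply(s['force']));c=snap('wrist')
blobs(c)
E
```

```text
[-5.27e-02  1.00e-04  2.11e-01] [-2.4781409   0.5007872   0.40976908]
[-5.280e-02  1.000e-04  2.109e-01] [-1.72880234 -0.5136253   0.56368048]
[  102   126   430   209 49424] x -0.0621 0.0301 y -0.0871 0.0866
```

The spring pins now push back with about 2.5 N, so the half is in place. I'll release it, lift off and find the lever.

Request:
arm_command --pt "0.003 0 0 0 0 0" --pt "0.003 0 0 0 0 0" --pt "0.003 0 0 0 0 0" --pt "0.003 0 0 0 0 0" --pt "0.003 0 0 0 0 0" --fingers -0.1

```text
t: 17.2
tool_pos: [0.4597, 0.306, 0.2108]
orientation: [-3.034, -0.814, -0.001]
force: [-0.7, -0.3, 0.4]
opening: 0.051
gripper_force: 0.0
```

Request:
arm_command --pt "0 0 -0.1 0 0 0" --pt "0 0 -0.25 0 0 0" --pt "0 0 -0.42 0 0 0" --pt "0 0 -0.6 0 0 0" --pt "0 0 -0.75 0 0 0"

```text
t: 17.82
tool_pos: [0.4597, 0.306, 0.3643]
orientation: [-3.033, -0.814, -0.006]
force: [-0.6, 0.5, -0.4]
opening: 0.0512
gripper_force: 0.0
```

```bash
python3 - <<'E'
from h import *
c=snap('wrist');blobs(c);s=read_state();print(inv(s['tool_pos']),s['q'])
im=c['image'];m=(im.max(2)<45).astype(np.uint8)*255
n,l,st,ct=cv2.connectedComponentsWithStats(m)
for i in range(1,n):
    if st[i,4]>100:print(st[i],ct[i],inv(onz(c,*ct[i],.098)))
cv2.imwrite('pics/w6.png',im[:,:,::-1])
print(inc(*tcp(mw([.02,.04,.16]),-15,0)))
E
```

```text
[ 214  142   92   35 2276] x 0.0009 0.0294 y 0.0088 0.0862
[ 327  142   92   36 2237] x 0.0002 0.0293 y -0.0871 -0.0097
[ 217  180  198   70 6251] x -0.0647 -0.0024 y -0.0869 0.0863
[-5.120e-02  1.000e-04  3.689e-01] [4.94431444e-01 1.87126352e-02 1.67117648e+00 5.25815628e-05
 1.44224843e+00 1.54073561e+00]
[205  77  34  33 831] [221.32009627  93.00240674] [0.0613 0.0659 0.098 ]
[ 84 219  38  40 603] [101.28524046 238.15091211] [-0.0429  0.1677  0.098 ]
[ 202  278  228   63 2067] [316.88824383 320.23125302] [-0.1125 -0.0009  0.098 ]
[    0   301   640   179 49626] [255.16739209 423.27022125] [-0.2177  0.0554  0.098 ]
[  316   302   324   105 10917] [495.14555281 351.27122836] [-0.143  -0.1542  0.098 ]
[ 0.3542 -0.1992  0.2127  0.0013 -0.0028 -0.2497]
```

View pics/w6.png

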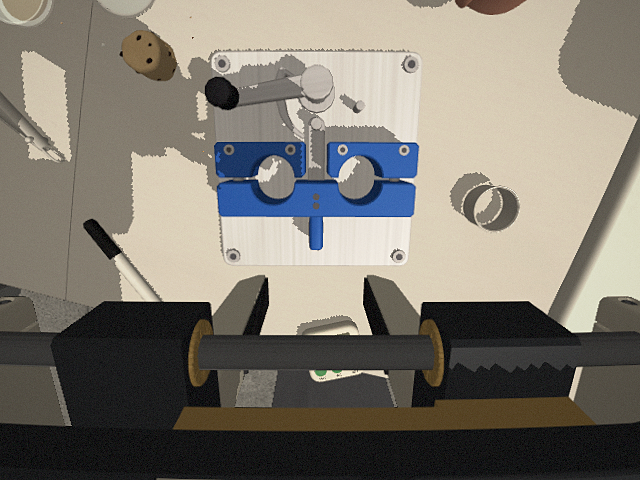

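The wrist view shows the half seated against the pins with its pin in front of the cam hook. The lever grip is at (221,93), at an angle of about 0.18 rad, and the bystanders are in place.

Request:
arm_command --pt "0.07 -0.04 0.03 0 0 -0.056" --pt "0.14 -0.08 0.06 0 0 -0.112" --pt "0.21 -0.12 0.1 0 0 -0.168" --pt "0.28 -0.16 0.14 0 0 -0.224" --pt "0.35 -0.2 0.18 0 0 -0.28"

```text
t: 18.5
tool_pos: [0.5005, 0.3761, 0.3259]
orientation: [2.393, 2.036, 0.003]
force: [1.1, -0.2, 0.6]
opening: 0.0508
gripper_force: 0.0
```

```bash
python3 - <<'E'
from h import *
print(read_state()['q']);print(inc(*tcp(mw([.0615,.068,.14]),40,0)))
E
```

```text
[ 5.62564816e-01  2.46085817e-01  1.50309130e+00 -8.90876925e-06
  1.39041740e+00  7.23486976e-01]
[ 2.436e-01  8.060e-02  9.500e-02  6.000e-04 -2.000e-04 -2.734e-01]
```

Request:
arm_command --pt "0.05 0.016 0.01 0 0 -0.056" --pt "0.1 0.032 0.03 0 0 -0.112" --pt "0.15 0.05 0.05 0 0 -0.168" --pt "0.2 0.07 0.08 0 0 -0.224" --pt "0.244 0.08 0.09 0 0 -0.273"

```text
t: 19.12
tool_pos: [0.5243, 0.4214, 0.3076]
orientation: [1.33, 2.845, 0.001]
force: [0.2, 0.4, 0.4]
opening: 0.0507
gripper_force: 0.0
```

```bash
python3 - <<'E'
from h import *
print(read_state()['q']);print(inc(*tcp(mw([.0615,.068,.09]),40,0)))
c=snap('wrist');im=c['image'];m=(im.max(2)<45).astype(np.uint8)*255
n,l,st,ct=cv2.connectedComponentsWithStats(m)
for i in range(1,n):
    if st[i,4]>100:print(st[i],ct[i],inv(onz(c,*ct[i],.098)))
print(proj(c,mw([.0615,.068,.098])))
E
```

```text
[ 6.00813206e-01  3.82015619e-01  1.37242325e+00 -8.19337811e-05
  1.38600234e+00 -9.54966585e-02]
[ 1.200e-03  6.000e-04  2.531e-01  4.000e-04  1.000e-04 -6.000e-04]
[153   0  62  30 970] [178.44123711  10.63917526] [-0.0319  0.1969  0.098 ]
[625 134  15  19 180] [634.50555556 142.58333333] [0.2286 0.1777 0.098 ]
[302 247  33  40 930] [318.45483871 266.36129032] [0.0627 0.0733 0.098 ]
[ 202  278  229   63 2219] [315.62505633 320.95763858] [0.0673 0.0369 0.098 ]
[  316   298   324   109 13644] [499.17260334 352.27689827] [0.1917 0.0342 0.098 ]
[    0   302   640   178 46248] [267.04305051 426.75702733] [ 0.0478 -0.0516  0.098 ]
[314.98262878 274.18289489]
```

Request:
arm_command --pt "0.001 0 0.06 0 0 0" --pt "0.001 0 0.12 0 0 0" --pt "0.001 0 0.18 0 0 0" --pt "0.001 0 0.23 0 0 0" --pt "0.001 0 0.253 0 0 0"

```text
t: 19.8
tool_pos: [0.5237, 0.421, 0.2551]
orientation: [-1.339, -2.842, 0.001]
force: [0.8, -0.4, -0.2]
opening: 0.0511
gripper_force: 0.0
```

Request:
arm_command --pt "0 0 0 0 0 0" --pt "0 0 0 0 0 0" --pt "0 0 0 0 0 0" --pt "0 0 0 0 0 0" --pt "0 0 0 0 0 0" --fingers 1 --force 20

```text
t: 20.42
tool_pos: [0.5242, 0.4214, 0.2569]
orientation: [1.338, 2.842, 0.003]
force: [-0.4, 0.8, 1.9]
opening: 0.0195
gripper_force: 20.0
```

```bash
python3 - <<'E'
from h import *
s=read_state();p,r=tool();print(s['opening'],s['gripper_force'],s['force'],inv(p))
def g(th,R_=.070):return mw([.074-R_*np.sin(th),R_*np.cos(th),.09])
for th in np.linspace(.2,.8,6)[1:]:print(th.round(2),inc(*tcp(g(th),30+np.degrees(th),0)))
E
```

```text
0.019501119238918854 20.000855326652527 [-0.4005802   0.77519612  1.88632813] [0.0613 0.0679 0.2569]
0.32 [ 0.0008 -0.0473 -0.0006  0.0006  0.0001 -0.0486]
0.44 [-0.0081 -0.0883 -0.0007  0.0006  0.0001 -0.0868]
0.56 [-0.0218 -0.128  -0.0008  0.0006  0.0002 -0.125 ]
0.68 [-0.0402 -0.1657 -0.0009  0.0006  0.0002 -0.1632]
0.8 [-6.290e-02 -2.010e-01 -9.000e-04  5.000e-04  2.000e-04 -2.014e-01]
```

Request:
arm_command --pt "0.001 -0.047 0 0 0 -0.048" --pt "-0.008 -0.088 0 0 0 -0.087" --pt "-0.022 -0.128 0 0 0 -0.125" --pt "-0.04 -0.166 0 0 0 -0.163" --pt "-0.063 -0.201 0 0 0 -0.201"

```text
t: 21.05
tool_pos: [0.5015, 0.3855, 0.2569]
orientation: [0.383, 3.116, 0.001]
force: [3.0, -0.6, 2.2]
opening: 0.0196
gripper_force: 20.0
```

```bash
python3 - <<'E'
from h import *
s=read_state();p,r=tool();print(s['opening'],s['force'],inv(p),np.arctan2(.074-inv(p)[0],inv(p)[1]))
def g(th,R_=.070):return mw([.074-R_*np.sin(th),R_*np.cos(th),.09])
for th in (.9,1.02,1.14,1.26,1.38,1.5,1.62):print(th,inc(*tcp(g(th),30+np.degrees(th),0)))
E
```

```text
0.019601947599375148 [ 3.04498641 -0.61234318  2.23404225] [0.0237 0.0481 0.2569] 0.8077521627895214
0.9 [ 0.0003 -0.0323 -0.0008  0.0003  0.0007 -0.0311]
1.02 [-0.0063 -0.0737 -0.0008  0.0003  0.0007 -0.0693]
1.14 [-0.0178 -0.1141 -0.0008  0.0002  0.0007 -0.1075]
1.26 [-0.034  -0.1528 -0.0008  0.0002  0.0007 -0.1457]
1.38 [-5.480e-02 -1.893e-01 -8.000e-04  1.000e-04  7.000e-04 -1.839e-01]
1.5 [-7.980e-02 -2.230e-01 -8.000e-04  1.000e-04  8.000e-04 -2.221e-01]
1.62 [-1.086e-01 -2.535e-01 -8.000e-04  1.000e-04  8.000e-04 -2.603e-01]
```

Request:
arm_command --pt "0 -0.032 0 0 0 -0.031" --pt "-0.006 -0.074 0 0 0 -0.069" --pt "-0.018 -0.114 0 0 0 -0.107" --pt "-0.034 -0.153 0 0 0 -0.146" --pt "-0.055 -0.189 0 0 0 -0.184"

```text
t: 21.68
tool_pos: [0.5025, 0.3486, 0.2569]
orientation: [-0.521, 3.094, 0.01]
force: [-0.2, 15.0, -4.6]
opening: 0.0196
gripper_force: 20.0
```

```bash
python3 - <<'E'
from h import *
s=read_state();p,r=tool();print(s['opening'],s['force'],inv(p),np.arctan2(.074-inv(p)[0],inv(p)[1]))
def g(th,R_=.070):return mw([.074-R_*np.sin(th),R_*np.cos(th),.09])
for th in (1.45,1.52,1.58,1.64):print(th,inc(*tcp(g(th),30+np.degrees(th),0)))
E
```

```text
0.019607876533994834 [-0.17635845 14.96592931 -4.59291724] [0.0061 0.0157 0.2569] 1.34356727872453
1.45 [ 0.0011 -0.0371 -0.0008  0.0017  0.0016 -0.0219]
1.52 [-0.0014 -0.0614 -0.0009  0.0017  0.0017 -0.0442]
1.58 [-0.005  -0.0821 -0.001   0.0016  0.0017 -0.0633]
1.64 [-0.0097 -0.1026 -0.0011  0.0016  0.0018 -0.0824]
```

Request:
arm_command --pt "0.001 -0.025 0 0 0 -0.014" --pt "0.001 -0.045 0 0 0 -0.03" --pt "-0.001 -0.062 0 0 0 -0.044" --pt "-0.004 -0.078 0 0 0 -0.06" --pt "-0.005 -0.085 0 0 0 -0.065"

```text
t: 22.3
tool_pos: [0.5088, 0.3329, 0.2569]
orientation: [-0.83, 3.026, 0.008]
force: [1.0, 17.8, -4.3]
opening: 0.0197
gripper_force: 20.0
```

```bash
python3 - <<'E'
from h import *
s=read_state();p,r=tool();print(s['opening'],s['force'],inv(p),np.arctan2(.074-inv(p)[0],inv(p)[1]))
c=snap('wrist');blobs(c)
E
```

```text
0.019663065530361967 [ 0.99578455 17.81089214 -4.29403654] [ 0.0038 -0.0011  0.2569] 1.586464560188481
[  161   161   305   141 22307] x -0.0622 0.0211 y -0.0884 0.0869
```

Request:
arm_command --pt "0 -0.008 0 0 0 0" --pt "-0.001 -0.014 0 0 0 0" --pt "-0.001 -0.014 0 0 0 0" --pt "-0.001 -0.014 0 0 0 0" --pt "-0.001 -0.014 0 0 0 0"

```text
t: 22.98
tool_pos: [0.5092, 0.3324, 0.2569]
orientation: [-0.831, 3.027, 0.013]
force: [-5.4, 22.6, -3.1]
opening: 0.0194
gripper_force: 20.0
```

Request:
arm_command --pt "0 0.014 0 0 0 0" --pt "0 0.014 0 0 0 0" --pt "0 0.014 0 0 0 0" --pt "0 0.014 0 0 0 0" --pt "0 0.014 0 0 0 0" --fingers 0

```text
t: 23.6
tool_pos: [0.5092, 0.3307, 0.2563]
orientation: [-0.828, 3.03, 0.0]
force: [0.0, 0.8, -0.2]
opening: 0.0462
gripper_force: 0.0
```

Request:
arm_command --pt "0 0 -0.06 0 0 0" --pt "0 0 -0.2 0 0 0" --pt "0 0 -0.4 0 0 0" --pt "0 0 -0.6 0 0 0" --pt "0 0 -0.8 0 0 0"

```text
t: 24.22
tool_pos: [0.5088, 0.3307, 0.4187]
orientation: [-0.828, 3.029, 0.001]
force: [-0.3, 0.1, -0.1]
opening: 0.046
gripper_force: 0.0
```

```bash
python3 - <<'E'
from h import *
s=read_state();print(s['t'],s['opening'],s['force'],inv(s['tool_pos']))
c=snap('wrist');blobs(c);im=c['image'];m=(im.max(2)<45).astype(np.uint8)*255
n,l,st,ct=cv2.connectedComponentsWithStats(m)
for i in range(1,n):
    if 100<st[i,4]<3000:print(st[i],inv(onz(c,*ct[i],.098)),inv(onz(c,*ct[i],.085)))
c=snap('scene');im=c['image'];m=(im.max(2)<45).astype(np.uint8)*255
n,l,st,ct=cv2.connectedComponentsWithStats(m)
for i in range(1,n):
    if 30<st[i,4]<300:
        P=inv(onz(c,*ct[i],.082))
        if abs(P[0])<.2 and abs(P[1])<.15:print('scene',st[i],P)
blobs(c)
E
```

```text
24.225 0.04603903284612739 [-0.25237031  0.1351366  -0.09276974] [ 0.0026 -0.003   0.4187]
[ 234  159  167   89 7509] x -0.0614 0.0304 y -0.0879 0.0874
[331   0  33  16 115] [-0.182   0.0216  0.098 ] [-0.1868  0.0226  0.085 ]
[  4  39  11  30 228] [-0.1496 -0.2667  0.098 ] [-0.1531 -0.278   0.085 ]
[625  75  15  41 313] [-0.1201  0.2769  0.098 ] [-0.1223  0.289   0.085 ]
[502 139  26  38 489] [-0.0664  0.1752  0.098 ] [-0.0663  0.183   0.085 ]
[308 218  22  25 404] [ 0.0015 -0.0002  0.098 ] [ 0.0046 -0.      0.085 ]
[242 278  37  64 705] [ 0.0877 -0.0548  0.098 ] [ 0.0944 -0.057   0.085 ]
[359 278  60  60 728] [0.0874 0.053  0.098 ] [0.0942 0.0555 0.085 ]
scene [297 258   9  15 123] [0.0022 0.0007 0.082 ]
[ 258  259   87   51 2686] x -0.0878 0.0247 y -0.0953 0.0841
```

```bash
python3 -c "
from plant import *
print(close_job())"
```

```text
the job is handed in; nothing more can be done
None
```

The loose half is laid and slid in, the cam lever is turned to its stop, and the job is handed in at about 24 s. My last camera and force readings showed the mould shut and the lever at its stop; I got no verdict back.

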